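# Line the seasonings up by height

### The job

Tidy the tea carton, salt shaker, spice jar with the black and orange label and pepper mill onto the board, one upright in the middle of each cork pad, in order of height: the tallest on the end pad by the red sugar tin, then steadily shorter, down to the shortest on the end pad by the kitchen timer. Do not knock any of the four over, and leave the tin and the timer standing where they are.

Things in the scene. Friction and masses are not known exactly. Their poses are not given: they have to be found in the camera images.
- tea_box_mid (a point): black tea carton with a small yellow patch, an upright block 59 (x) x 102 (y) x 72 mm high, the shortest of the four; the point is its centre, 36 mm above its underside, z up. Grip it across its 59 mm side, along its x
- salt_shaker_mid (a point): small glass shaker, grey contents, grey domed top; round, 44 mm across and 90 mm high, second shortest; the point is its centre on the axis, 45 mm above its underside, z up. The body is widest (44 mm) 24 to 32 mm up and tapers to 34 mm at the top part, which is straight-sided from 64 to 80 mm up
- spice_a_mid (a point): clear spice jar with a red screw cap and a mostly black and orange label, loose on the open worktop (a like jar with a green label stands in the wooden tray at the back and is not part of the job); round, 106 mm high, body 42 mm and cap 45 mm across, cap from 85 mm up, second tallest; the point is its centre on the axis, 53 mm above its underside, z up
- pepper_mill_mid (a point): turned dark wood pepper mill, round, 152 mm high, the tallest of the four; foot 53 mm across, narrowing to 44 mm at 100 mm up, then a round head 48 mm across at 120 mm up and a small metal knob (12 mm across) above 143 mm; the point is its centre on the axis, 76 mm above its underside, z up. Easily gripped round the head
- pad_1_top (a point): round flat cork pad, 90 mm across, the leftmost (+y) of four identical pads in one straight row, 100 mm from centre to centre, on a dark wooden board 400 x 115 x 10 mm; all fixed. The point is the centre of the pad's upper face, 13.5 mm above the worktop; z up, y along the row (pad 4 to pad 1), x across it
- pad_2_top (a point): round flat cork pad, 90 mm across, the second from the left (+y) of four identical pads in one straight row, 100 mm from centre to centre, on a dark wooden board 400 x 115 x 10 mm; all fixed. The point is the centre of the pad's upper face, 13.5 mm above the worktop; z up, y along the row (pad 4 to pad 1), x across it
- pad_3_top (a point): round flat cork pad, 90 mm across, the third from the left, second from the right (-y), of four identical pads in one straight row, 100 mm from centre to centre, on a dark wooden board 400 x 115 x 10 mm; all fixed. The point is the centre of the pad's upper face, 13.5 mm above the worktop; z up, y along the row (pad 4 to pad 1), x across it
- pad_4_top (a point): round flat cork pad, 90 mm across, the rightmost (-y) of four identical pads in one straight row, 100 mm from centre to centre, on a dark wooden board 400 x 115 x 10 mm; all fixed. The point is the centre of the pad's upper face, 13.5 mm above the worktop; z up, y along the row (pad 4 to pad 1), x across it
- sugar_tin_mid (a point): red round tin with a white lid, 72 mm across, 94 mm high, standing on the worktop just behind the board (its far side from the robot) at one end of the row, straight behind either pad 1 or pad 4, its centre about 120 mm from that pad's centre; the point is its centre, 47 mm up. To be left where it is
- kitchen_timer_mid (a point): red and white round kitchen timer, 64 mm across, 45 mm high, standing on the worktop just behind the board at the other end of the row, about 120 mm from that end pad's centre; the point is its centre, 22 mm up. To be left where it is
Things that resemble listed ones, but are neither listed nor needed, are in the scene too. What is shaped like the part that bears salt_shaker_mid but yellow is not meant.

How it is judged:
At the end, for the whole second after the job is handed in: Counting from the end pad by the sugar tin: pepper mill, spice jar, salt shaker, tea carton, each with its centre within 15 mm (horizontally) of its pad's centre, standing on the pad (height right within 6 mm), upright within 0.12 rad, released and at rest (under 0.02 m/s) (((horizontal distance between sugar_tin_mid and pad_1_top below 0.17 m and horizontal distance between tea_box_mid and pad_4_top below 0.015 m and z of tea_box_mid in the frame of pad_4_top between 0.03 and 0.042 m and angle between each of tea_box_mid, salt_shaker_mid, spice_a_mid, pepper_mill_mid's own z axis and vertical below 0.12 rad and horizontal distance between salt_shaker_mid and pad_3_top below 0.015 m and z of salt_shaker_mid in the frame of pad_3_top between 0.039 and 0.051 m and horizontal distance between spice_a_mid and pad_2_top below 0.015 m and z of spice_a_mid in the frame of pad_2_top between 0.047 and 0.059 m and horizontal distance between pepper_mill_mid and pad_1_top below 0.015 m and z of pepper_mill_mid in the frame of pad_1_top between 0.07 and 0.082 m) or (horizontal distance between sugar_tin_mid and pad_4_top below 0.17 m and horizontal distance between tea_box_mid and pad_1_top below 0.015 m and z of tea_box_mid in the frame of pad_1_top between 0.03 and 0.042 m and angle between each of tea_box_mid, salt_shaker_mid, spice_a_mid, pepper_mill_mid's own z axis and vertical below 0.12 rad and horizontal distance between salt_shaker_mid and pad_2_top below 0.015 m and z of salt_shaker_mid in the frame of pad_2_top between 0.039 and 0.051 m and horizontal distance between spice_a_mid and pad_3_top below 0.015 m and z of spice_a_mid in the frame of pad_3_top between 0.047 and 0.059 m and horizontal distance between pepper_mill_mid and pad_4_top below 0.015 m and z of pepper_mill_mid in the frame of pad_4_top between 0.07 and 0.082 m)) and linear speed of each of tea_box, salt_shaker, spice_a, pepper_mill below 0.02 m/s); the robot touches nothing.
It fails at once if the sugar tin is shifted by more than 30 mm (distance of sugar_tin_mid from where it was at the start of the episode above 0.03 m).
It fails at once if the kitchen timer is shifted by more than 30 mm (distance of kitchen_timer_mid from where it was at the start of the episode above 0.03 m).
It fails at once if one of the four things is knocked over (tilted by more than 0.8 rad) (angle between any of tea_box_mid, salt_shaker_mid, spice_a_mid, pepper_mill_mid's own z axis and vertical above 0.8 rad).
It also fails if it takes over 131 s, if anything falls off the work surface, if the arm or the gripper's body presses on something with over 40 N, if the wrist force passes 120 N, or if a joint passes its speed limit or range.

### The arm

A 6-joint arm with a two-finger parallel gripper is mounted at the origin on a cart in front of the work surface, level with it; the furniture and walls round the work are solid. World frame = base frame: x ahead of the robot, y to its left, z up, the work surface at z = 0. Lengths are in m, angles in rad, forces in N, time in s.
With the tool pointing down it reaches from about 0.275 to 0.975 m from the base axis. Payload 8.4 kg.
Tool frame: the origin (TCP) lies between the finger pads; the fingertips stand 11 mm ahead of it and the grasp point (between the pads) lies 8 mm behind it (tips_ahead is the distance from the TCP to the fingertips, in m); z points along the fingers, y is the line along which they close (so a half turn about z gives the same grasp; the last joint's range is limited). The gripper opens to 92 mm and grips with 3 to 60 N. Pads are 20 mm wide; open, the fingers measure 128 mm over their backs; the gripper's body (75 mm by 189 mm) begins 69 mm behind the grasp point.
Start: joints at [1.139, 0.353, 1.633, -0, 1.155, -0.002], TCP at [0.26, 0.568, 0.226] pointing down, gripper open.
Joint ranges: [-2.63, 2.63], [-0.92, 2.1], [0.06, 2.66], [-1.3, 4.44], [0, 2.69], [-3.02, 3.02]. Speed limits (rad/s): [2.22, 2.22, 2.79, 3.14, 3.14, 3.14].

### API

Orientations are given as a rotation vector (axis times angle).
In Python, from workcell import get_obs, read_camera, calibration, close_job, search_frame, tips_ahead gives the robot as it stands.
- The arm moves only by the tool carry_out, never from a script. Its argument "moves" is a list of rows, each an object with "travel": the shift along the tool's x, y, z in cm, a list of three; "twist": the turn, a rotation vector about the tool's x, y, z in degrees, a list of three. A call has 1 to 12 rows; each row is the pose to reach, as a shift and turn from the pose commanded when the call began, along the tool's axes at that moment; what a row does not reach only later rows make up. A row lasts 1/12 s, in which the tool goes at most 41.7 mm and 7.16 degrees, less where a joint would pass 70% of its speed; a pose out of reach is approached as far as the arm can. A call with a gripper value outside its range is refused whole. "fingers" is the opening, from -1 (shut) to 1 (fully open), so that 0 is half open, set as the call begins (left out, the last holds). The fingers move at their own pace and stop on an object; "grip_force" is the grip in N (left out, the last holds). Time passes only in rows, so rows that repeat a pose let the fingers close. It gives the time, the measured TCP pose, the force, the opening and the grip force at its end, in the units of the state.
- get_obs(): the state, without advancing time (a new reading comes with each control period).
- read_camera(name): name is "scene" or "top" or "wrist"; returns the picture (384x512x3 uint8, red, green, blue); there is no depth.
- calibration(name): a dict with "fovy" (degrees; the focal length in pixels is half the picture's height over the tangent of half this angle, whatever the lens; pixels are square), "cx", "cy" (the principal point, pixels), "xyz" and "rotation" of the camera in the world; the wrist camera has in their place "hand_eye" (4x4, takes a point from camera to tool coordinates, whose origin is the TCP and whose axes are the flange's). Camera axes: x right, y down, z forward; pixel columns grow to the right and rows downward; lengths in m; the calibration is good to about 2 mm. A picture is of the moment at which its call begins: read the wrist's pose just before it. calibration takes no time and is no camera call.
- close_job(): hands the job in; it is judged then, once.
Trained networks look in the newest picture that a camera, given by its name, has taken for a name from the list of things; names that differ only in an ending like _2 or _b are one class to them, and where a whole thing is asked for, a point or a joint stands for the part that bears it (a point fixed in the world has none). Each returns a list of dicts, best first, with "score" (0 to 1); they miss things now and then, are a little off and sometimes report something else, mostly with a low value. They report only what shows in the picture. A call takes as long as a camera call. They do not tell look-alikes from the thing itself.
- search_frame(camera, name): "bbox" ([left, top, right, bottom] in pixels, round what is visible of it).
The state is a dict: "clock": time; "q": joint angles; "joint_vel": joint speeds; "joint_torque": joint torques, N m; "tool_pos": TCP position; "eef_rot": TCP orientation; "contact_force": force on the tool from outside, world axes, zero at the start; "torque": the same for the moment, N m; "grip_width": finger opening in m; "grip_force": force on a finger pad.
Only numpy, scipy, OpenCV 4.12 (cv2) and the standard library are available. Lean on these libraries where they do the work, as an engineer would, in place of code of your own. Each camera call takes 0.05 s, during which the arm holds its last target. There are 200 camera calls.

## Working session

There is one attempt and no reset: what is moved stays moved. The work goes in short steps, Python scripts to look and compute and a tool call to move; the robot and the scene stay as the last step left them, time stands still between calls to the robot, and variables do not carry over. Pictures are saved under pics/ and viewed, at most 14 in all, crops included, and the job is handed in when it is done.

Besides the shell and the picture viewer there is one more tool, called after "Call:" as a command line: name --argument value ..., lists and objects as JSON in quotes. carry_out: Moves the arm, as the interface text tells. Its arguments: {"type":"object","properties":{"moves":{"type":"array","items":{"type":"object","properties":{"travel":{"type":"array","items":{"type":"number"}},"twist":{"type":"array","items":{"type":"number"}}}}},"fingers":{"type":"number"},"grip_force":{"type":"number"}},"required":["moves"]}

```bash
mkdir -p pics; ls; cat > h.py <<'E'
import numpy as np, cv2
from workcell import *
from scipy.spatial.transform import Rotation as R
def cam(name):
    c=calibration(name); f=192/np.tan(np.radians(c['fovy'])/2)
    if 'hand_eye' in c:
        o=get_obs(); T=np.eye(4); T[:3,:3]=R.from_rotvec(o['eef_rot']).as_matrix(); T[:3,3]=o['tool_pos']; T=T@np.array(c['hand_eye'])
        return f,c['cx'],c['cy'],T[:3,3],T[:3,:3]
    r=np.array(c['rotation']); r=r if r.shape==(3,3) else R.from_rotvec(r).as_matrix()
    return f,c['cx'],c['cy'],np.array(c['xyz']),r
def ray(C,u,v,z):
    f,cx,cy,p,r=C; d=r@np.array([(u-cx)/f,(v-cy)/f,1]); return p+d*(z-p[2])/d[2]
def proj(C,X):
    f,cx,cy,p,r=C; q=r.T@(np.array(X)-p); return cx+f*q[0]/q[2],cy+f*q[1]/q[2]
def snap(name,fn):
    im=read_camera(name); cv2.imwrite('pics/'+fn,im[:,:,::-1]); return im
E
python3 - <<'E'
from h import *
print(calibration('top'),calibration('scene'),calibration('wrist'))
o=get_obs();print(o['tool_pos'],o['eef_rot'],o['clock'],o['grip_width'])
for c in ('scene','top'):
    snap(c,c+'0.png')
    for n in ['tea_box_mid','salt_shaker_mid','spice_a_mid','pepper_mill_mid','pad_1_top','sugar_tin_mid','kitchen_timer_mid']:
        print(c,n,[(np.round(d['bbox']).tolist(),round(d['score'],2)) for d in search_frame(c,n)][:5])
E
```

```text
pics
{'fovy': 45.151106667602704, 'cx': 259.97594566940666, 'cy': 194.0549804451145, 'xyz': array([0.22761135, 0.03604512, 1.33560265]), 'rotation': array([-2.10283899,  2.13455515, -0.21778513])} {'fovy': 47.119784917627335, 'cx': 255.17983730305707, 'cy': 192.26164300773587, 'xyz': array([-0.23046186, -0.45539518,  1.07363396]), 'rotation': array([-2.1576412 ,  1.21711066, -0.43302843])} {'fovy': 70.40056909547523, 'cx': 251.67870300291332, 'cy': 191.5306189635453, 'hand_eye': array([[-7.37524139e-04, -9.61575400e-01, -2.74539989e-01,
         7.74735442e-02],
       [ 9.99999432e-01, -4.97835637e-04, -9.42730485e-04,
         4.33284669e-04],
       [ 7.69830653e-04, -2.74540529e-01,  9.61575221e-01,
        -1.59090358e-01],
       [ 0.00000000e+00,  0.00000000e+00,  0.00000000e+00,
         1.00000000e+00]])}
[0.2602158  0.56771699 0.22489033] [-6.69819627e-01 -3.06904833e+00  2.09684296e-03] 0.0 0.09194275596351874
scene tea_box_mid [([281.0, 235.0, 322.0, 273.0], 0.8)]
scene salt_shaker_mid [([256.0, 213.0, 274.0, 238.0], 0.73), ([356.0, 260.0, 374.0, 287.0], 0.66), ([324.0, 271.0, 346.0, 304.0], 0.66)]
scene spice_a_mid [([322.0, 217.0, 344.0, 247.0], 0.76), ([255.0, 211.0, 273.0, 238.0], 0.3)]
scene pepper_mill_mid [([292.0, 188.0, 312.0, 229.0], 0.75)]
scene pad_1_top [([147.0, 159.0, 176.0, 179.0], 0.64)]
scene sugar_tin_mid [([167.0, 121.0, 192.0, 153.0], 0.7)]
scene kitchen_timer_mid [([241.0, 162.0, 263.0, 186.0], 0.68)]
top tea_box_mid [([320.0, 211.0, 364.0, 240.0], 0.56)]
top salt_shaker_mid [([285.0, 212.0, 300.0, 228.0], 0.64), ([377.0, 231.0, 396.0, 247.0], 0.63)]
top spice_a_mid [([350.0, 183.0, 368.0, 203.0], 0.72), ([120.0, 144.0, 152.0, 174.0], 0.31)]
top pepper_mill_mid [([308.0, 172.0, 326.0, 193.0], 0.96)]
top pad_1_top [([127.0, 186.0, 156.0, 219.0], 0.82)]
top sugar_tin_mid [([120.0, 144.0, 150.0, 176.0], 0.86)]
top kitchen_timer_mid [([229.0, 149.0, 250.0, 170.0], 0.62)]
```

```bash
python3 - <<'E'
import cv2
a=cv2.imread('pics/scene0.png')[100:330,130:430];b=cv2.imread('pics/top0.png')[110:270,100:420]
cv2.imwrite('pics/sc.png',cv2.resize(a,None,fx=2.6,fy=2.6,interpolation=2));cv2.imwrite('pics/tc.png',cv2.resize(b,None,fx=2.5,fy=2.5,interpolation=2))
E
```

```text
(no output)
```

View pics/sc.png

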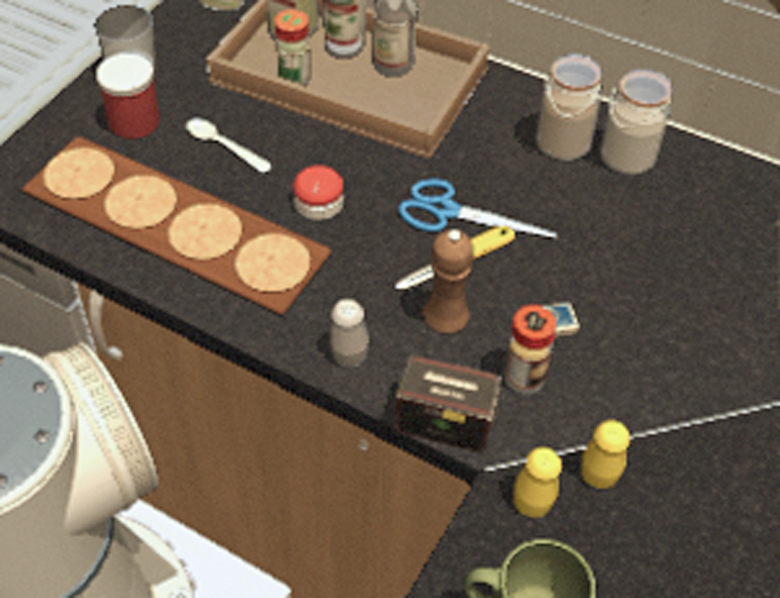

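View pics/tc.png

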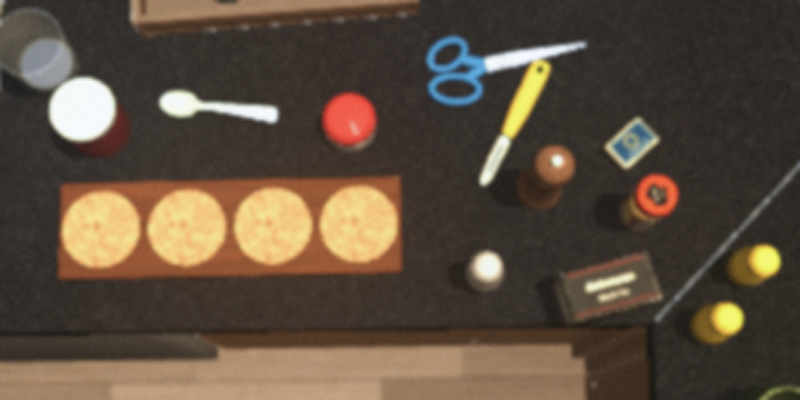

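The board runs with pad 1 under the white-lidded red tin (top px ~133,155) and pad 4 by the timer (240,158). So the order is mill→1, spice→2, salt→3, tea→4. Salt candidates in the scene view are the grey one at (265,225) and yellow ones at (365,273) and (335,287). The grey one fits. The spice jar is the loose one at (333,232) with the black/orange label; the green-label jar in the tray is not it. The crop confirms both.

```bash
python3 - <<'E'
from h import *
C=cam('top');S=cam('scene')
for nm,C_,z in(('top0',C,.0135),('scene0',S,.0135)):
    im=cv2.imread(f'pics/{nm}.png');h=cv2.cvtColor(im,cv2.COLOR_BGR2HSV)
    m=cv2.inRange(h,(8,70,190),(22,180,255))
    n,l,s,c=cv2.connectedComponentsWithStats(m)
    for i in range(1,n):
        if s[i,4]>150: print(nm,s[i].tolist(),np.round(c[i],1),np.round(ray(C_,*c[i],z),4))
k=lambda x,y:(100+x/2.5,110+y/2.5)
for n,p,z in(('salt',k(487,265),.088),('mill',k(560,156),.15),('spice',k(657,195),.106),('tea',k(609,281),.072)):
    X=ray(C,*p,z);print(n,np.round(X,4),'in scene crop',[(a-o)*2.6 for a,o in zip(proj(S,X),(130,100))])
for a,b in(((558,272),(648,253)),((572,324),(663,297))):
    X=ray(C,*k(*a),.072);Y=ray(C,*k(*b),.072);print('edge',X,Y,np.degrees(np.arctan2(*(Y-X)[:2])),np.hypot(*(Y-X)[:2]))
print(ray(C,*k(83,108),.094),ray(C,*k(349,122),.04))
E
```

```text
top0 [159, 185, 32, 32, 718] [174.5 200.6] [0.4792 0.2761 0.0135]
top0 [193, 185, 32, 31, 713] [208.9 199.9] [0.4798 0.1761 0.0135]
top0 [228, 184, 31, 31, 718] [243.1 199.2] [0.4804 0.0763 0.0135]
top0 [125, 186, 31, 31, 714] [140.  201.3] [0.4788 0.3762 0.0135]
top0 [146, 264, 104, 12, 690] [198.9 270.3] [0.2778 0.203  0.0135]
scene0 [194, 6, 205, 61, 354] [303.3  38.2] [1.4444 0.3345 0.0135]
scene0 [147, 157, 27, 19, 407] [159.9 166.1] [0.4779 0.376  0.0135]
scene0 [170, 167, 28, 21, 440] [183.6 177. ] [0.4787 0.2763 0.0135]
scene0 [195, 178, 28, 22, 471] [208.4 188.5] [0.4793 0.1763 0.0135]
scene0 [220, 190, 29, 22, 502] [234.5 200.5] [0.48   0.0766 0.0135]
scene0 [496, 192, 16, 112, 1157] [505.3 248.2] [ 0.7256 -0.6815  0.0135]
scene0 [42, 219, 47, 37, 326] [ 67.6 239.8] [0.1038 0.4159 0.0135]
salt [ 0.4175 -0.0667  0.088 ] in scene crop [np.float64(346.979540397392), np.float64(307.4150390971043)]
mill [ 0.5234 -0.1424  0.15  ] in scene crop [np.float64(458.39076322087425), np.float64(233.20190845487147)]
spice [ 0.4891 -0.2529  0.106 ] in scene crop [np.float64(534.6394626405917), np.float64(322.55417422486016)]
tea [ 0.4001 -0.2021  0.072 ] in scene crop [np.float64(450.03138763627135), np.float64(380.96577886788384)]
edge [ 0.41091121 -0.14622469  0.072     ] [ 0.43069502 -0.24700373  0.072     ] 168.89356556384777 0.10270255240797475
edge [ 0.35321989 -0.15912323  0.072     ] [ 0.38143621 -0.2606842   0.072     ] 164.47330351849212 0.10540773335843523
[0.60020849 0.37943859 0.094     ] [0.59509369 0.08478716 0.04      ]
```

Call:
carry_out --moves '[{"travel": [-5.3,-5.4,-2.5],"twist": [0,0,7]},{"travel": [-8,-8,-5],"twist": [0,0,14]},{"travel": [-10.7,-10.7,-7.5],"twist": [0,0,21]},{"travel": [-13.4,-13.4,-7.5],"twist": [0,0,28]},{"travel": [-16,-16,-7.5],"twist": [0,0,35]},{"travel": [-18.7,-18.7,-7.5],"twist": [0,0,42]},{"travel": [-21.4,-21.4,-7.5],"twist": [0,0,49]},{"travel": [-24,-24,-7.5],"twist": [0,0,56]},{"travel": [-26.7,-26.8,-7.5],"twist": [0,0,62]},{"travel": [-26.7,-26.8,-7.5],"twist": [0,0,65.4]},{"travel": [-26.7,-26.8,-7.5],"twist": [0,0,65.4]},{"travel": [-26.7,-26.8,-7.5],"twist": [0,0,65.4]}]' --fingers 1 --grip_force 20

```text
clock: 1.8
tool_pos: [0.3918, 0.2127, 0.3008]
eef_rot: [-2.223, -2.219, -0.001]
contact_force: [0.7, 0.6, 0.3]
grip_width: 0.0919
grip_force: 0.0
```

Call:
carry_out --moves '[{"travel": [-35.5,13.1,0]},{"travel": [-35.5,13.1,0]},{"travel": [-35.5,13.1,0]},{"travel": [-35.5,13.1,0]},{"travel": [-35.5,13.1,0]},{"travel": [-35.5,13.1,0]},{"travel": [-35.5,13.1,0]},{"travel": [-35.5,13.1,0]},{"travel": [-35.5,13.1,0]},{"travel": [-35.5,13.1,0]},{"travel": [-35.5,13.1,0]},{"travel": [-35.5,13.1,0]}]'

```text
schema error: expected keys travel, twist
```

```bash
python3 - <<'E'
from h import *
C=cam('wrist');snap('wrist','w1.png')
print(get_obs()['tool_pos'],get_obs()['eef_rot'])
for n,X in (('millbase',(.5234,-.1424,0)),('milltop',(.5234,-.1424,.152)),('spicetop',(.489,-.253,.106)),('salt',(.4175,-.0667,.09)),('tea',(.4,-.202,.072))): print(n,np.round(proj(C,X)))
for n in ['tea_box_mid','salt_shaker_mid','spice_a_mid','pepper_mill_mid']:
    print(n,[(np.round(d['bbox']).tolist(),round(d['score'],2)) for d in search_frame('wrist',n)][:3])
E
```

```text
[0.39153247 0.21353057 0.30076714] [-2.22127052e+00 -2.22120142e+00 -9.58784382e-04]
millbase [316. 332.]
milltop [339. 409.]
spicetop [306. 428.]
salt [267. 337.]
tea [257. 388.]
tea_box_mid [([232.0, 337.0, 263.0, 354.0], 0.94)]
salt_shaker_mid [([254.0, 320.0, 280.0, 340.0], 0.54)]
spice_a_mid []
pepper_mill_mid [([303.0, 319.0, 331.0, 355.0], 0.86)]
```

View pics/w1.png

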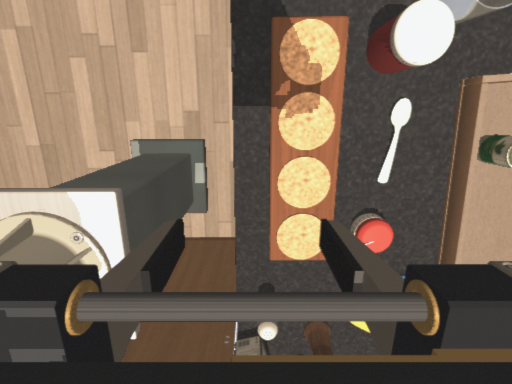

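The wrist view shows the board from above, with the pads at about (310,50) to (302,236) and the fingers at the bottom. I'll resend the move with the twist keys included.

Call:
carry_out --moves '[{"travel": [-35.5,13.1,0],"twist": [0,0,0]},{"travel": [-35.5,13.1,0],"twist": [0,0,0]},{"travel": [-35.5,13.1,0],"twist": [0,0,0]},{"travel": [-35.5,13.1,0],"twist": [0,0,0]},{"travel": [-35.5,13.1,0],"twist": [0,0,0]},{"travel": [-35.5,13.1,0],"twist": [0,0,0]},{"travel": [-35.5,13.1,0],"twist": [0,0,0]},{"travel": [-35.5,13.1,0],"twist": [0,0,0]},{"travel": [-35.5,13.1,0],"twist": [0,0,0]},{"travel": [-35.5,13.1,0],"twist": [0,0,0]},{"travel": [-35.5,13.1,0],"twist": [0,0,0]},{"travel": [-35.5,13.1,0],"twist": [0,0,0]}]'

```text
clock: 3.05
tool_pos: [0.5222, -0.1409, 0.3001]
eef_rot: [-2.221, -2.22, 0.0]
contact_force: [0.2, 0.4, -0.3]
grip_width: 0.0915
grip_force: 0.0
```

```bash
python3 - <<'E'
from h import *
C=cam('wrist');snap('wrist','w2.png')
print(get_obs()['tool_pos'],get_obs()['eef_rot'])
for n,X in (('millbase',(.5234,-.1424,0)),('milltop',(.5234,-.1424,.152)),('spicetop',(.489,-.253,.106)),('salt',(.4175,-.0667,.09)),('tea',(.4,-.202,.072))): print(n,np.round(proj(C,X)))
for n in ['tea_box_mid','salt_shaker_mid','spice_a_mid','pepper_mill_mid']:
    print(n,[(np.round(d['bbox']).tolist(),round(d['score'],2)) for d in search_frame('wrist',n)][:3])
E
```

```text
[ 0.52205906 -0.14037688  0.30026503] [-2.21976915e+00 -2.22151578e+00  1.31766166e-04]
millbase [253. 162.]
milltop [253. 185.]
spicetop [229. 251.]
salt [172. 117.]
tea [171. 210.]
tea_box_mid [([142.0, 165.0, 201.0, 237.0], 0.66), ([232.0, 143.0, 269.0, 194.0], 0.31)]
salt_shaker_mid [([183.0, 272.0, 210.0, 291.0], 0.86), ([160.0, 101.0, 200.0, 132.0], 0.83)]
spice_a_mid [([214.0, 211.0, 247.0, 262.0], 0.9)]
pepper_mill_mid [([232.0, 140.0, 268.0, 194.0], 0.85), ([212.0, 209.0, 245.0, 262.0], 0.25)]
```

View pics/w2.png

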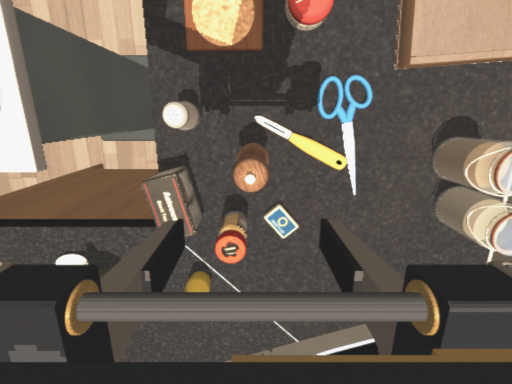

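Mill knob is at (250,178), spice cap (231,246), salt top (175,114), and the tea carton spans (143–203, 165–237). I'll refine the positions from these.

```bash
python3 - <<'E'
from h import *
C=cam('wrist')
im=cv2.imread('pics/w2.png')[90:270,130:290];cv2.imwrite('pics/w2c.png',cv2.resize(im,None,fx=3.3,fy=3.3,interpolation=2))
for n,p,z in(('mill',(250,178.5),.150),('spice',(231,247),.106),('salt',(175,114),.088)): print(n,ray(C,*p,z)[:2].round(4))
# mill head outline bbox centre at z .12
print(ray(C,251,175,.12))
E
```

```text
mill [ 0.5203 -0.1354]
spice [ 0.4927 -0.2466]
salt [ 0.4215 -0.063 ]
[ 0.52141857 -0.13783352  0.12      ]
```

View pics/w2c.png

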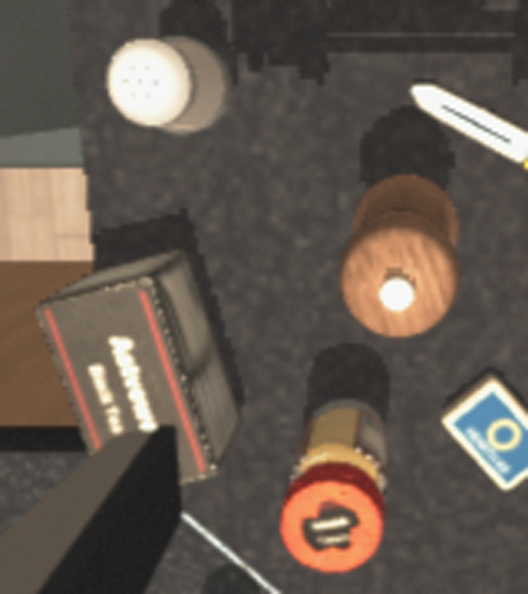

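Call:
carry_out --moves '[{"travel": [0.4,-0.15,4],"twist": [0,0,0]},{"travel": [0.4,-0.15,8],"twist": [0,0,0]},{"travel": [0.4,-0.15,11],"twist": [0,0,0]},{"travel": [0.4,-0.15,14],"twist": [0,0,0]},{"travel": [0.4,-0.15,16],"twist": [0,0,0]},{"travel": [0.4,-0.15,18],"twist": [0,0,0]},{"travel": [0.4,-0.15,18.8],"twist": [0,0,0]},{"travel": [0.4,-0.15,18.8],"twist": [0,0,0]},{"travel": [0.4,-0.15,18.8],"twist": [0,0,0]}]'

```text
clock: 4.05
tool_pos: [0.5211, -0.1374, 0.1131]
eef_rot: [2.221, 2.222, 0.0]
contact_force: [0.2, 1.0, 0.7]
grip_width: 0.092
grip_force: 0.0
```

```bash
python3 - <<'E'
from h import *
C=cam('wrist');snap('wrist','w3.png')
print(get_obs()['tool_pos'])
print('expected knob if on TCP axis',proj(C,np.r_[get_obs()['tool_pos'][:2],.15]))
E
```

```text
[ 0.52158174 -0.13769549  0.11370278]
expected knob if on TCP axis (np.float64(252.7462954311375), np.float64(272.71795315824386))
```

View pics/w3.png

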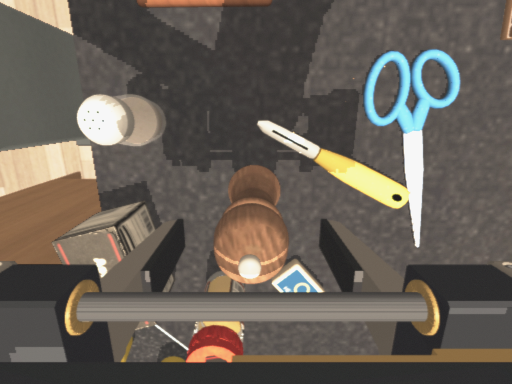

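The knob is at (249,267), about 2.5 mm off in y from the tool axis. I'll nudge over, grip and lift.

Call:
carry_out --moves '[{"travel": [0.25,-0.1,0],"twist": [0,0,0]},{"travel": [0.25,-0.1,0],"twist": [0,0,0]},{"travel": [0.25,-0.1,0],"twist": [0,0,0]}]'

```text
clock: 4.35
tool_pos: [0.5203, -0.1353, 0.1136]
eef_rot: [2.221, 2.22, 0.001]
contact_force: [0.5, -0.5, -0.1]
grip_width: 0.0918
grip_force: 0.0
```

Call:
carry_out --fingers -1 --grip_force 20 --moves '[{"travel": [0,0,0],"twist": [0,0,0]},{"travel": [0,0,0],"twist": [0,0,0]},{"travel": [0,0,0],"twist": [0,0,0]},{"travel": [0,0,0],"twist": [0,0,0]},{"travel": [0,0,0],"twist": [0,0,0]},{"travel": [0,0,0],"twist": [0,0,0]},{"travel": [0,0,0],"twist": [0,0,0]},{"travel": [0,0,0],"twist": [0,0,0]}]'

```text
clock: 5.02
tool_pos: [0.5199, -0.1353, 0.1126]
eef_rot: [2.222, 2.221, 0.0]
contact_force: [0.8, 0.3, 0.4]
grip_width: 0.0444
grip_force: 20.0
```

Call:
carry_out --moves '[{"travel": [0,0,-1],"twist": [0,0,0]},{"travel": [0,0,-3],"twist": [0,0,0]},{"travel": [0,0,-6],"twist": [0,0,0]},{"travel": [0,0,-9],"twist": [0,0,0]},{"travel": [0,0,-12],"twist": [0,0,0]},{"travel": [0,0,-15],"twist": [0,0,0]},{"travel": [1,0,-17],"twist": [0,0,0]},{"travel": [3,0,-17],"twist": [0,0,0]},{"travel": [6,-1,-17],"twist": [0,0,0]},{"travel": [9,-1,-17],"twist": [0,0,0]},{"travel": [12,-1,-17],"twist": [0,0,0]},{"travel": [15,-1,-17],"twist": [0,0,0]}]'

```text
clock: 6.02
tool_pos: [0.5092, 0.0159, 0.2833]
eef_rot: [2.222, 2.22, 0.0]
contact_force: [-0.4, 0.4, -2.1]
grip_width: 0.044
grip_force: 20.0
```

Call:
carry_out --moves '[{"travel": [3,-0.3,0],"twist": [0,0,0]},{"travel": [6,-0.6,0],"twist": [0,0,0]},{"travel": [9,-0.9,0],"twist": [0,0,0]},{"travel": [12,-1.2,0],"twist": [0,0,0]},{"travel": [15,-1.5,0],"twist": [0,0,0]},{"travel": [18,-1.8,0],"twist": [0,0,0]},{"travel": [21,-2.2,0],"twist": [0,0,0]},{"travel": [24,-2.6,0],"twist": [0,0,0]},{"travel": [27,-3,0],"twist": [0,0,0]},{"travel": [30,-3.2,0],"twist": [0,0,0]},{"travel": [33,-3.2,0],"twist": [0,0,0]},{"travel": [35,-3.2,0],"twist": [0,0,0]}]'

```text
clock: 7.02
tool_pos: [0.4773, 0.3672, 0.2831]
eef_rot: [-2.22, -2.222, -0.001]
contact_force: [-1.0, -0.2, -2.4]
grip_width: 0.0445
grip_force: 20.0
```

```bash
python3 - <<'E'
from h import *
o=get_obs();print(o['tool_pos'],o['eef_rot'],o['grip_width'],o['contact_force'])
C=cam('wrist');snap('wrist','w4.png')
p=o['tool_pos'];print('exp knob',proj(C,[p[0],p[1],p[2]+.037]),'foot',proj(C,[p[0],p[1],p[2]-.113]),'pad1',proj(C,[.478,.376,.0135]))
E
```

```text
[0.47733264 0.36715524 0.28307804] [-2.22041837e+00 -2.22164395e+00 -6.16120326e-04] 0.04448030584005033 [-0.97343892 -0.21495058 -2.44761899]
exp knob (np.float64(251.72205623089278), np.float64(272.3065183014794)) foot (np.float64(251.66094311727497), np.float64(191.58860826180157)) pad1 (np.float64(252.0605727466643), np.float64(159.10557037186544))
```

View pics/w4.png

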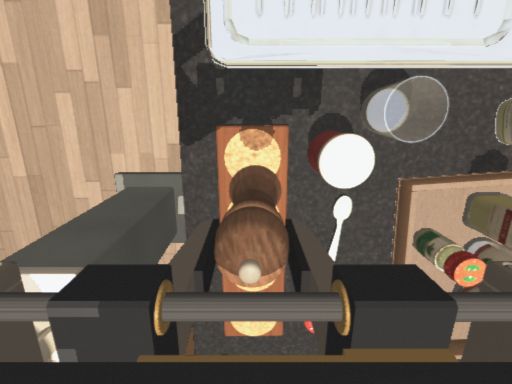

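The knob (249,272) and foot (255,193) line up with the tool axis, and pad 1 is at (252,158) as predicted. I'll lower it.

Call:
carry_out --moves '[{"travel": [0.9,0.05,2],"twist": [0,0,0]},{"travel": [0.9,0.05,5],"twist": [0,0,0]},{"travel": [0.9,0.05,8],"twist": [0,0,0]},{"travel": [0.9,0.05,11],"twist": [0,0,0]},{"travel": [0.9,0.05,13],"twist": [0,0,0]},{"travel": [0.9,0.05,14.3],"twist": [0,0,0]},{"travel": [0.9,0.05,15],"twist": [0,0,0]},{"travel": [0.9,0.05,15.3],"twist": [0,0,0]},{"travel": [0.9,0.05,15.5],"twist": [0,0,0]},{"travel": [0.9,0.05,15.6],"twist": [0,0,0]},{"travel": [0.9,0.05,15.6],"twist": [0,0,0]}]'

```text
clock: 7.98
tool_pos: [0.4791, 0.3741, 0.1276]
eef_rot: [2.222, 2.221, 0.003]
contact_force: [-0.1, -0.3, -1.6]
grip_width: 0.0444
grip_force: 20.0
```

Call:
carry_out --moves '[{"travel": [0.1,0,0.1],"twist": [0,0,0]},{"travel": [0.1,0,0.15],"twist": [0,0,0]},{"travel": [0.1,0,0.15],"twist": [0,0,0]}]'

```text
clock: 8.23
tool_pos: [0.4791, 0.3753, 0.126]
eef_rot: [2.222, 2.221, 0.003]
contact_force: [0.1, -0.2, 2.5]
grip_width: 0.0443
grip_force: 20.0
```

Call:
carry_out --fingers 1 --moves '[{"travel": [0,0,0],"twist": [0,0,0]},{"travel": [0,0,0],"twist": [0,0,0]},{"travel": [0,0,0],"twist": [0,0,0]},{"travel": [0,0,0],"twist": [0,0,0]},{"travel": [0,0,0],"twist": [0,0,0]},{"travel": [0,0,-2],"twist": [0,0,0]},{"travel": [0,0,-5],"twist": [0,0,0]},{"travel": [0,0,-8],"twist": [0,0,0]},{"travel": [0,0,-11],"twist": [0,0,0]},{"travel": [0,0,-14],"twist": [0,0,0]},{"travel": [-3,0,-17],"twist": [0,0,0]},{"travel": [-6,0,-17],"twist": [0,0,0]}]'

```text
clock: 9.23
tool_pos: [0.4806, 0.3165, 0.3009]
eef_rot: [2.218, 2.222, 0.013]
contact_force: [-0.1, 0.4, 0.7]
grip_width: 0.0918
grip_force: 0.0
```

```bash
python3 - <<'E'
from h import *
o=get_obs();print(o['tool_pos'])
C=cam('wrist');snap('wrist','w5.png')
print(proj(C,[.478,.376,.1635]))
print([(np.round(d['bbox']).tolist(),round(d['score'],2)) for d in search_frame('wrist','pepper_mill_mid')])
E
```

```text
[0.48055513 0.31652597 0.30087902]
(np.float64(248.3855636124976), np.float64(132.18806890081464))
[([230.0, 110.0, 270.0, 154.0], 0.57)]
```

View pics/w5.png

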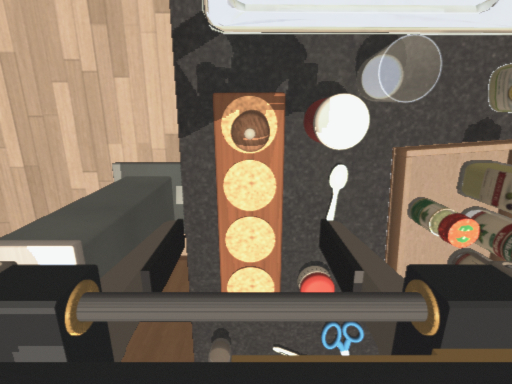

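Mill stands upright on pad 1, with the knob at (250,132) against (248,132) expected. Next is the spice jar.

Call:
carry_out --moves '[{"travel": [-4,0.1,0],"twist": [0,0,0]},{"travel": [-8,0.2,0],"twist": [0,0,0]},{"travel": [-12,0.3,0],"twist": [0,0,0]},{"travel": [-16,0.4,0],"twist": [0,0,0]},{"travel": [-20,0.5,0],"twist": [0,0,0]},{"travel": [-24,0.6,0],"twist": [0,0,0]},{"travel": [-28,0.7,0],"twist": [0,0,0]},{"travel": [-32,0.8,0],"twist": [0,0,0]},{"travel": [-36,0.9,0],"twist": [0,0,0]},{"travel": [-40,1.1,0],"twist": [0,0,0]},{"travel": [-44,1.1,0],"twist": [0,0,0]},{"travel": [-48,1.1,0],"twist": [0,0,0]}]'

```text
clock: 10.33
tool_pos: [0.4891, -0.1669, 0.2946]
eef_rot: [-2.222, -2.22, -0.0]
contact_force: [0.7, -0.1, -0.3]
grip_width: 0.0918
grip_force: 0.0
```

Call:
carry_out --moves '[{"travel": [-4,0,0],"twist": [0,0,0]},{"travel": [-8,0,2],"twist": [0,0,0]},{"travel": [-8.4,0,6],"twist": [0,0,0]},{"travel": [-8.4,0,10],"twist": [0,0,0]},{"travel": [-8.4,0,13],"twist": [0,0,0]},{"travel": [-8.4,0,15],"twist": [0,0,0]},{"travel": [-8.4,0,15],"twist": [0,0,0]},{"travel": [-8.4,0,15],"twist": [0,0,0]}]'

```text
clock: 11.0
tool_pos: [0.4888, -0.2487, 0.1441]
eef_rot: [-2.22, -2.219, 0.001]
contact_force: [0.9, 0.5, 0.6]
grip_width: 0.0918
grip_force: 0.0
```

```bash
python3 - <<'E'
from h import *
o=get_obs();print(o['tool_pos'],o['eef_rot'])
C=cam('wrist');im=snap('wrist','w6.png');p=o['tool_pos']
print('exp cap top',proj(C,[p[0],p[1],.106]))
h=cv2.cvtColor(im,cv2.COLOR_RGB2HSV);m=cv2.inRange(h,(0,150,100),(12,255,255))|cv2.inRange(h,(172,150,100),(180,255,255))
n,l,s,c=cv2.connectedComponentsWithStats(m)
for i in range(1,n):
    if s[i,4]>300: print(s[i],c[i])
for k in ('salt_shaker_mid','tea_box_mid','spice_a_mid'):print(k,[(np.round(d['bbox']).tolist(),round(d['score'],2)) for d in search_frame('wrist',k)])
E
```

```text
[ 0.48881457 -0.24871688  0.14412578] [-2.22000039e+00 -2.21898147e+00  1.22480999e-03]
exp cap top (np.float64(251.79801537434543), np.float64(218.11662739893708))
[227 186  55  35 742] [253.92991914 197.5902965 ]
salt_shaker_mid [([148.0, 2.0, 202.0, 22.0], 0.97), ([97.0, 230.0, 149.0, 275.0], 0.69), ([166.0, 265.0, 215.0, 337.0], 0.62)]
tea_box_mid [([91.0, 83.0, 202.0, 212.0], 0.56)]
spice_a_mid [([226.0, 167.0, 282.0, 246.0], 0.69)]
```

View pics/w6.png

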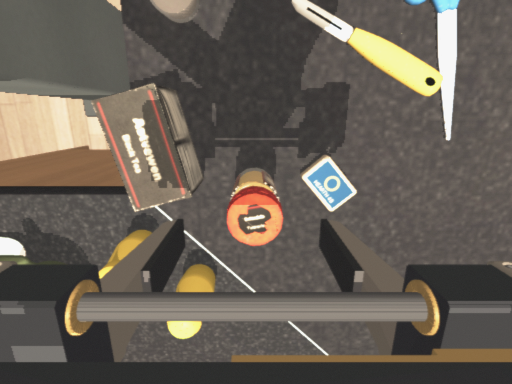

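Cap face is centred at (254.5,218), against (252,218) expected. I'll descend and grip.

Call:
carry_out --moves '[{"travel": [0,0.2,3],"twist": [0,0,0]},{"travel": [0,0.2,5],"twist": [0,0,0]},{"travel": [0,0.2,5.7],"twist": [0,0,0]},{"travel": [0,0.2,5.7],"twist": [0,0,0]},{"travel": [0,0.2,5.7],"twist": [0,0,0]}]'

```text
clock: 11.62
tool_pos: [0.4918, -0.2495, 0.0891]
eef_rot: [2.221, 2.22, 0.0]
contact_force: [-0.1, -0.3, 0.3]
grip_width: 0.0917
grip_force: 0.0
```

Call:
carry_out --fingers -1 --grip_force 20 --moves '[{"travel": [0,0,0],"twist": [0,0,0]},{"travel": [0,0,0],"twist": [0,0,0]},{"travel": [0,0,0],"twist": [0,0,0]},{"travel": [0,0,0],"twist": [0,0,0]},{"travel": [0,0,0],"twist": [0,0,0]},{"travel": [0,0,0],"twist": [0,0,0]},{"travel": [0,0,0],"twist": [0,0,0]},{"travel": [0,0,0],"twist": [0,0,0]}]'

```text
clock: 12.28
tool_pos: [0.4912, -0.2493, 0.0881]
eef_rot: [-2.222, -2.221, 0.0]
contact_force: [-0.6, -0.7, 2.3]
grip_width: 0.044
grip_force: 20.0
```

Call:
carry_out --moves '[{"travel": [0,0,-1],"twist": [0,0,0]},{"travel": [0,0,-3],"twist": [0,0,0]},{"travel": [0,0,-6],"twist": [0,0,0]},{"travel": [0,0,-9],"twist": [0,0,0]},{"travel": [0,0,-12],"twist": [0,0,0]},{"travel": [0,0,-15],"twist": [0,0,0]},{"travel": [1,0,-18],"twist": [0,0,0]},{"travel": [3,0,-20],"twist": [0,0,0]},{"travel": [6,0,-20],"twist": [0,0,0]},{"travel": [9,-0.3,-20],"twist": [0,0,0]},{"travel": [12,-0.6,-20],"twist": [0,0,0]},{"travel": [15,-1,-20],"twist": [0,0,0]}]'

```text
clock: 13.28
tool_pos: [0.4808, -0.098, 0.2888]
eef_rot: [2.222, 2.22, 0.001]
contact_force: [0.8, 1.1, -2.0]
grip_width: 0.0436
grip_force: 20.0
```

```bash
python3 - <<'E'
from h import *
c=calibration('wrist');f=192/np.tan(np.radians(c['fovy'])/2)
T=np.eye(4);T[:3,:3]=R.from_rotvec([-2.22,-2.219,.0012]).as_matrix();T[:3,3]=[.4888,-.2487,.1441];T=T@np.array(c['hand_eye'])
C=(f,c['cx'],c['cy'],T[:3,3],T[:3,:3])
P=np.array([ray(C,u,v,.072)[:2] for u,v in((93,103),(152,86),(190,194),(134,210))]);print(P.round(4),P.mean(0))
for a,b in((1,2),(0,3),(0,1),(3,2)):
    d=P[b]-P[a];print(np.hypot(*d),np.degrees(np.arctan2(d[1],d[0])))
print('salt',[ray(C,175,8,0)])
E
```

```text
[[ 0.3603 -0.1623]
 [ 0.4094 -0.1495]
 [ 0.434  -0.2392]
 [ 0.3825 -0.2542]] [ 0.39653719 -0.20130203]
0.09297462559996097 -74.64944446987138
0.09450198990838808 -76.38133930588982
0.05075591127040709 14.631485750963053
0.05361471034283689 16.255979479936556
salt [array([ 0.4141152 , -0.07176883,  0.        ])]
```

Call:
carry_out --moves '[{"travel": [3,0,0],"twist": [0,0,0]},{"travel": [6,0,0],"twist": [0,0,0]},{"travel": [9,0,0],"twist": [0,0,0]},{"travel": [12,0,0],"twist": [0,0,0]},{"travel": [15,-0.1,0],"twist": [0,0,0]},{"travel": [18.5,-0.2,0],"twist": [0,0,0]},{"travel": [22,-0.2,0],"twist": [0,0,0]},{"travel": [25.5,-0.2,0],"twist": [0,0,0]},{"travel": [29,-0.2,0],"twist": [0,0,0]},{"travel": [32.5,-0.2,0],"twist": [0,0,0]},{"travel": [35.5,-0.2,0],"twist": [0,0,0]},{"travel": [37,-0.2,0],"twist": [0,0,0]}]'

```text
clock: 14.28
tool_pos: [0.479, 0.2738, 0.2886]
eef_rot: [-2.219, -2.223, -0.001]
contact_force: [-1.1, -0.3, -2.0]
grip_width: 0.044
grip_force: 20.0
```

Call:
carry_out --moves '[{"travel": [0.4,0,0],"twist": [0,0,0]},{"travel": [0.4,0,3],"twist": [0,0,0]},{"travel": [0.4,0,6],"twist": [0,0,0]},{"travel": [0.4,0,9],"twist": [0,0,0]},{"travel": [0.4,0,12],"twist": [0,0,0]},{"travel": [0.4,0,14],"twist": [0,0,0]},{"travel": [0.4,0,15],"twist": [0,0,0]},{"travel": [0.4,0,15],"twist": [0,0,0]},{"travel": [0.4,0,15],"twist": [0,0,0]}]'

```text
clock: 15.03
tool_pos: [0.4799, 0.2742, 0.1387]
eef_rot: [2.222, 2.22, -0.0]
contact_force: [0.3, 0.4, -0.8]
grip_width: 0.0439
grip_force: 20.0
```

Call:
carry_out --moves '[{"travel": [0.15,-0.1,2],"twist": [0,0,0]},{"travel": [0.15,-0.1,3],"twist": [0,0,0]},{"travel": [0.15,-0.1,3.4],"twist": [0,0,0]},{"travel": [0.15,-0.1,3.6],"twist": [0,0,0]},{"travel": [0.15,-0.1,3.7],"twist": [0,0,0]},{"travel": [0.15,-0.1,3.75],"twist": [0,0,0]},{"travel": [0.15,-0.1,3.75],"twist": [0,0,0]}]'

```text
clock: 15.62
tool_pos: [0.4789, 0.2765, 0.1015]
eef_rot: [2.222, 2.221, 0.001]
contact_force: [-1.9, -0.5, 3.6]
grip_width: 0.044
grip_force: 20.0
```

Call:
carry_out --fingers 1 --moves '[{"travel": [0,0,0],"twist": [0,0,0]},{"travel": [0,0,0],"twist": [0,0,0]},{"travel": [0,0,0],"twist": [0,0,0]},{"travel": [0,0,0],"twist": [0,0,0]},{"travel": [0,0,0],"twist": [0,0,0]},{"travel": [0,0,-2],"twist": [0,0,0]},{"travel": [0,0,-5],"twist": [0,0,0]},{"travel": [0,0,-8],"twist": [0,0,0]},{"travel": [0,0,-11],"twist": [0,0,0]},{"travel": [-1,0,-14],"twist": [0,0,0]},{"travel": [-4,0,-16],"twist": [0,0,0]},{"travel": [-6,0,-17],"twist": [0,0,0]}]'

```text
clock: 16.62
tool_pos: [0.4793, 0.2157, 0.2736]
eef_rot: [2.219, 2.221, 0.005]
contact_force: [-0.3, 0.4, 0.6]
grip_width: 0.0915
grip_force: 0.0
```

```bash
python3 - <<'E'
from h import *
o=get_obs();print(o['tool_pos'],o['eef_rot'])
C=cam('wrist');im=snap('wrist','w7.png')
print('cap',proj(C,[.479,.276,.1195]),'mill',proj(C,[.478,.376,.1635]))
for k in ('spice_a_mid','pepper_mill_mid'):print(k,[(np.round(d['bbox']).tolist(),round(d['score'],2)) for d in search_frame('wrist',k)])
E
```

```text
[0.47932365 0.21571546 0.27363448] [2.2191674  2.22114929 0.00523238]
cap (np.float64(250.85605604841228), np.float64(130.0479794350388)) mill (np.float64(249.6849719149243), np.float64(15.04065632986223))
spice_a_mid [([233.0, 109.0, 270.0, 151.0], 0.88)]
pepper_mill_mid [([227.0, 0.0, 274.0, 74.0], 0.7)]
```

View pics/w7.png

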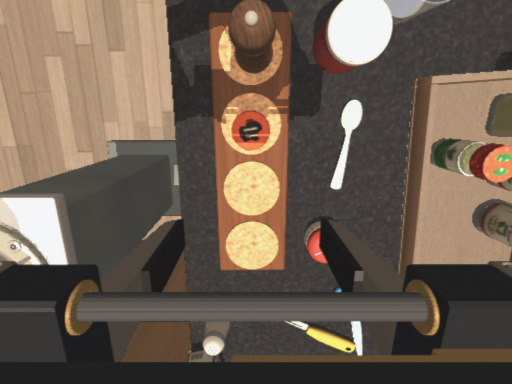

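Spice jar stands with its cap at (251,130), matching the prediction, and the mill is still upright. Next is the salt shaker.

Call:
carry_out --moves '[{"travel": [-4,-0.8,0],"twist": [0,0,0]},{"travel": [-8,-1.6,0],"twist": [0,0,0]},{"travel": [-12,-2.5,0],"twist": [0,0,0]},{"travel": [-16,-3.5,0],"twist": [0,0,0]},{"travel": [-20,-4.5,0],"twist": [0,0,0]},{"travel": [-24,-5.4,2],"twist": [0,0,0]},{"travel": [-28,-5.9,5],"twist": [0,0,0]},{"travel": [-28,-5.9,9],"twist": [0,0,0]},{"travel": [-28,-5.9,12.5],"twist": [0,0,0]},{"travel": [-28,-5.9,14],"twist": [0,0,0]},{"travel": [-28,-5.9,14],"twist": [0,0,0]},{"travel": [-28,-5.9,14],"twist": [0,0,0]}]'

```text
clock: 17.77
tool_pos: [0.4188, -0.0631, 0.1296]
eef_rot: [-2.22, -2.219, 0.003]
contact_force: [1.0, -0.1, -0.2]
grip_width: 0.0916
grip_force: 0.0
```

```bash
python3 - <<'E'
from h import *
o=get_obs();print(o['tool_pos'],o['eef_rot'])
C=cam('wrist');im=snap('wrist','w8.png');p=o['tool_pos']
print('dome top',proj(C,[p[0],p[1],.09]),proj(C,[p[0],p[1],.08]),'base',proj(C,[p[0],p[1],0]))
for k in ('salt_shaker_mid','tea_box_mid'):print(k,[(np.round(d['bbox']).tolist(),round(d['score'],2)) for d in search_frame('wrist',k)])
E
```

```text
[ 0.41875211 -0.06312554  0.12959996] [-2.21983569 -2.2191543   0.00273104]
dome top (np.float64(251.83549130785354), np.float64(217.39019523184126)) (np.float64(251.86268474103014), np.float64(212.9102558840118)) base (np.float64(252.01724965815376), np.float64(187.44670188847152))
salt_shaker_mid [([230.0, 174.0, 275.0, 233.0], 0.95)]
tea_box_mid [([192.0, 257.0, 265.0, 360.0], 0.85)]
```

View pics/w8.png

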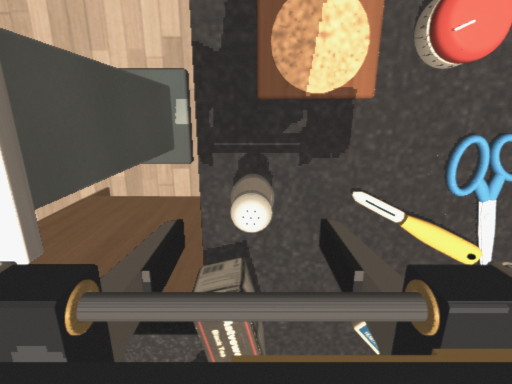

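Dome centred at (252,213), right on the axis. I'll descend and grip.

Call:
carry_out --moves '[{"travel": [0,0,3],"twist": [0,0,0]},{"travel": [0,0,5],"twist": [0,0,0]},{"travel": [0,0,6.2],"twist": [0,0,0]},{"travel": [0,0,6.2],"twist": [0,0,0]},{"travel": [0,0,6.2],"twist": [0,0,0]}]'

```text
clock: 18.33
tool_pos: [0.42, -0.0636, 0.0694]
eef_rot: [2.221, 2.221, 0.001]
contact_force: [-0.0, -0.2, 1.3]
grip_width: 0.0916
grip_force: 0.0
```

Call:
carry_out --fingers -1 --grip_force 15 --moves '[{"travel": [0,0,0],"twist": [0,0,0]},{"travel": [0,0,0],"twist": [0,0,0]},{"travel": [0,0,0],"twist": [0,0,0]},{"travel": [0,0,0],"twist": [0,0,0]},{"travel": [0,0,0],"twist": [0,0,0]},{"travel": [0,0,0],"twist": [0,0,0]},{"travel": [0,0,0],"twist": [0,0,0]},{"travel": [0,0,0],"twist": [0,0,0]},{"travel": [0,0,0],"twist": [0,0,0]}]'

```text
clock: 19.08
tool_pos: [0.4193, -0.0637, 0.0686]
eef_rot: [-2.222, -2.221, 0.0]
contact_force: [0.1, 0.9, -0.5]
grip_width: 0.034
grip_force: 0.5
```

Call:
carry_out --moves '[{"travel": [0,0,-1],"twist": [0,0,0]},{"travel": [0,0,-3],"twist": [0,0,0]},{"travel": [0,0,-6],"twist": [0,0,0]},{"travel": [0,0,-9],"twist": [0,0,0]},{"travel": [0,0,-12],"twist": [0,0,0]},{"travel": [1,0,-14],"twist": [0,0,0]},{"travel": [3,0.5,-16],"twist": [0,0,0]},{"travel": [6,1.5,-16],"twist": [0,0,0]},{"travel": [9,2.5,-16],"twist": [0,0,0]},{"travel": [12,3.5,-16],"twist": [0,0,0]},{"travel": [15,4.5,-16],"twist": [0,0,0]},{"travel": [18,5.5,-16],"twist": [0,0,0]}]'

```text
clock: 20.08
tool_pos: [0.4744, 0.1178, 0.2285]
eef_rot: [-2.222, -2.221, 0.0]
contact_force: [0.8, -0.1, -0.9]
grip_width: 0.033
grip_force: 14.8
```

Call:
carry_out --moves '[{"travel": [3,0.3,0],"twist": [0,0,0]},{"travel": [5.8,0.5,0],"twist": [0,0,0]},{"travel": [5.8,0.5,3],"twist": [0,0,0]},{"travel": [5.8,0.5,6],"twist": [0,0,0]},{"travel": [5.8,0.5,9],"twist": [0,0,0]},{"travel": [5.8,0.5,11],"twist": [0,0,0]},{"travel": [5.8,0.5,12],"twist": [0,0,0]},{"travel": [5.8,0.5,12],"twist": [0,0,0]},{"travel": [5.8,0.5,12],"twist": [0,0,0]}]'

```text
clock: 20.83
tool_pos: [0.4795, 0.1742, 0.1087]
eef_rot: [-2.222, -2.221, 0.001]
contact_force: [0.6, 0.4, -0.6]
grip_width: 0.0329
grip_force: 14.8
```

```bash
python3 - <<'E'
from h import *
o=get_obs();print(o['tool_pos'],o['grip_width'],o['contact_force'])
C=cam('wrist');im=snap('wrist','w9.png');p=o['tool_pos']
print('dome top',proj(C,[p[0],p[1],p[2]+.0214]),'base',proj(C,[p[0],p[1],p[2]-.0686]))
for k in ('salt_shaker_mid',):print(k,[(np.round(d['bbox']).tolist(),round(d['score'],2)) for d in search_frame('wrist',k)])
E
```

```text
[0.47950463 0.17421277 0.10874325] 0.032931014040413986 [ 0.63810268  0.4318025  -0.61064945]
dome top (np.float64(251.69283631469105), np.float64(256.88437516126123)) base (np.float64(251.7098502629765), np.float64(205.31861768997126))
salt_shaker_mid [([220.0, 188.0, 281.0, 273.0], 0.96)]
```

View pics/w9.png

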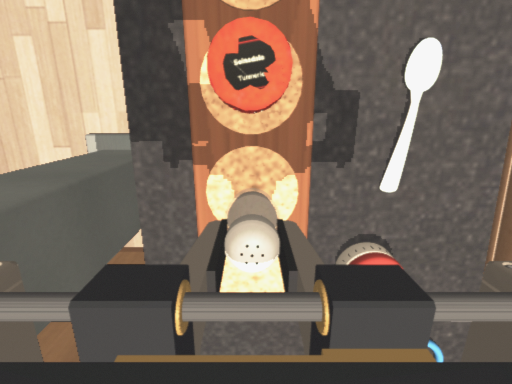

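Shaker hangs upright over pad 3, with the dome at (252,250). I'll lower it.

Call:
carry_out --moves '[{"travel": [0.15,0,1],"twist": [0,0,0]},{"travel": [0.15,0,1.8],"twist": [0,0,0]},{"travel": [0.15,0,2.2],"twist": [0,0,0]},{"travel": [0.15,0,2.5],"twist": [0,0,0]},{"travel": [0.15,0,2.6],"twist": [0,0,0]},{"travel": [0.15,0,2.7],"twist": [0,0,0]},{"travel": [0.15,0,2.7],"twist": [0,0,0]}]'

```text
clock: 21.52
tool_pos: [0.4794, 0.1758, 0.0819]
eef_rot: [-2.222, -2.221, 0.0]
contact_force: [-1.9, -0.2, 4.0]
grip_width: 0.033
grip_force: 15.2
```

Call:
carry_out --fingers 1 --moves '[{"travel": [0,0,0],"twist": [0,0,0]},{"travel": [0,0,0],"twist": [0,0,0]},{"travel": [0,0,0],"twist": [0,0,0]},{"travel": [0,0,0],"twist": [0,0,0]},{"travel": [0,0,0],"twist": [0,0,0]},{"travel": [0,0,0],"twist": [0,0,0]},{"travel": [0,0,-2],"twist": [0,0,0]},{"travel": [0,0,-5],"twist": [0,0,0]},{"travel": [0,0,-8],"twist": [0,0,0]},{"travel": [0,0,-11],"twist": [0,0,0]},{"travel": [-2,0,-12],"twist": [0,0,0]},{"travel": [-5,0,-12],"twist": [0,0,0]}]'

```text
clock: 22.52
tool_pos: [0.4816, 0.1272, 0.2049]
eef_rot: [2.217, 2.222, 0.009]
contact_force: [1.0, -0.7, -0.7]
grip_width: 0.092
grip_force: 0.0
```

```bash
python3 - <<'E'
from h import *
o=get_obs();print(o['tool_pos'],o['eef_rot'])
C=cam('wrist');im=snap('wrist','w10.png')
print('dome',proj(C,[.4795,.176,.1035]),proj(C,[.4795,.176,.0935]),'base',proj(C,[.4795,.176,.0135]))
for k in ('salt_shaker_mid',):print(k,[(np.round(d['bbox']).tolist(),round(d['score'],2)) for d in search_frame('wrist',k)])
E
```

```text
[0.48157294 0.12720708 0.20492214] [2.21723772 2.2217139  0.0089309 ]
dome (np.float64(248.89273902943765), np.float64(145.6655294091248)) (np.float64(248.927898034941), np.float64(144.54252099486297)) base (np.float64(249.1386120241972), np.float64(137.81213771042025))
salt_shaker_mid [([227.0, 124.0, 269.0, 160.0], 0.85)]
```

Salt shaker is in place. Now the tea carton, with tool yaw 14.5° about vertical.

Call:
carry_out --moves '[{"travel": [-4,-1,0],"twist": [0,0,0]},{"travel": [-8,-2,0],"twist": [0,0,0]},{"travel": [-12,-3,0],"twist": [0,0,-5]},{"travel": [-16,-4,0],"twist": [0,0,-10]},{"travel": [-20,-5,0],"twist": [0,0,-14.5]},{"travel": [-24,-6,0],"twist": [0,0,-14.5]},{"travel": [-28,-7,0],"twist": [0,0,-14.5]},{"travel": [-31.5,-8,1],"twist": [0,0,-14.5]},{"travel": [-33,-8.4,4],"twist": [0,0,-14.5]},{"travel": [-33,-8.4,6],"twist": [0,0,-14.5]},{"travel": [-33,-8.4,6],"twist": [0,0,-14.5]},{"travel": [-33,-8.4,6],"twist": [0,0,-14.5]}]'

```text
clock: 23.62
tool_pos: [0.3946, -0.2036, 0.1409]
eef_rot: [-1.923, -2.481, 0.0]
contact_force: [0.3, 0.4, -0.8]
grip_width: 0.0919
grip_force: 0.0
```

```bash
python3 - <<'E'
from h import *
o=get_obs();print(o['tool_pos'],o['eef_rot'])
C=cam('wrist');im=snap('wrist','w11.png');p=o['tool_pos'];Rm=R.from_rotvec(o['eef_rot']).as_matrix()
print('yaw',np.degrees(np.arctan2(Rm[1,1],Rm[0,1])))
print('centre',proj(C,[p[0],p[1],.072]))
for a,b in((.051,.0295),(.051,-.0295),(-.051,-.0295),(-.051,.0295)): print(np.round(proj(C,np.r_[p[:2],.072]+a*Rm[:,0]+b*Rm[:,1])))
for k in ('tea_box_mid',):print(k,[(np.round(d['bbox']).tolist(),round(d['score'],2)) for d in search_frame('wrist',k)])
E
```

```text
[ 0.39461688 -0.20363003  0.14088843] [-1.92293143e+00 -2.48052356e+00  4.80204931e-04]
yaw 14.433592837587108
centre (np.float64(251.75600196345587), np.float64(205.3605343723634))
[287. 147.]
[216. 147.]
[220. 257.]
[283. 257.]
tea_box_mid [([222.0, 139.0, 286.0, 252.0], 0.76)]
```

View pics/w11.png

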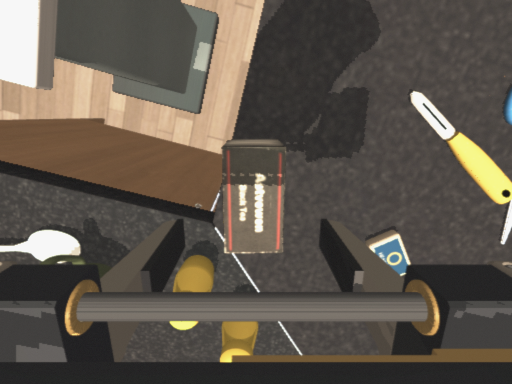

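The carton face spans (222–286, 147–252), aligned with the fingers and about 2 mm off towards +x. I'll descend and grip.

Call:
carry_out --moves '[{"travel": [0.2,0.1,3],"twist": [0,0,0]},{"travel": [0.2,0.1,6],"twist": [0,0,0]},{"travel": [0.2,0.1,8.5],"twist": [0,0,0]},{"travel": [0.2,0.1,10],"twist": [0,0,0]},{"travel": [0.2,0.1,10.4],"twist": [0,0,0]},{"travel": [0.2,0.1,10.4],"twist": [0,0,0]},{"travel": [0.2,0.1,10.4],"twist": [0,0,0]}]'

```text
clock: 24.3
tool_pos: [0.3969, -0.2021, 0.0387]
eef_rot: [1.922, 2.483, 0.0]
contact_force: [0.4, -0.2, -1.0]
grip_width: 0.0918
grip_force: 0.0
```

Call:
carry_out --fingers -1 --grip_force 20 --moves '[{"travel": [0,0,0],"twist": [0,0,0]},{"travel": [0,0,0],"twist": [0,0,0]},{"travel": [0,0,0],"twist": [0,0,0]},{"travel": [0,0,0],"twist": [0,0,0]},{"travel": [0,0,0],"twist": [0,0,0]},{"travel": [0,0,0],"twist": [0,0,0]},{"travel": [0,0,0],"twist": [0,0,0]},{"travel": [0,0,0],"twist": [0,0,0]},{"travel": [0,0,0],"twist": [0,0,0]}]'

```text
clock: 25.05
tool_pos: [0.396, -0.2022, 0.0379]
eef_rot: [1.924, 2.483, 0.0]
contact_force: [-0.8, 0.5, 7.1]
grip_width: 0.0593
grip_force: 20.0
```

Call:
carry_out --moves '[{"travel": [0,0,-1],"twist": [0,0,0]},{"travel": [0,0,-3],"twist": [0,0,0]},{"travel": [0,0,-6],"twist": [0,0,0]},{"travel": [0,0,-9],"twist": [0,0,0]},{"travel": [0,0,-12],"twist": [0,0,0]},{"travel": [0,0,-15],"twist": [0,0,3]},{"travel": [0,0,-15],"twist": [0,0,8]},{"travel": [0,0,-15],"twist": [0,0,12]},{"travel": [0,0,-15],"twist": [0,0,14.4]},{"travel": [0,0,-15],"twist": [0,0,14.4]},{"travel": [0,0,-15],"twist": [0,0,14.4]}]'

```text
clock: 25.97
tool_pos: [0.3956, -0.202, 0.1879]
eef_rot: [2.218, 2.225, 0.0]
contact_force: [-0.7, 0.2, -1.1]
grip_width: 0.0589
grip_force: 20.0
```

Call:
carry_out --moves '[{"travel": [3,0.9,0],"twist": [0,0,0]},{"travel": [6,1.8,0],"twist": [0,0,0]},{"travel": [9,2.7,0],"twist": [0,0,0]},{"travel": [12,3.6,0],"twist": [0,0,0]},{"travel": [15,4.5,0],"twist": [0,0,0]},{"travel": [18,5.4,0],"twist": [0,0,0]},{"travel": [21,6.3,0],"twist": [0,0,0]},{"travel": [24,7.3,0],"twist": [0,0,0]},{"travel": [27,8.2,0],"twist": [0,0,0]},{"travel": [27.8,8.4,0],"twist": [0,0,0]},{"travel": [27.8,8.4,0],"twist": [0,0,0]},{"travel": [27.8,8.4,0],"twist": [0,0,0]}]'

```text
clock: 26.97
tool_pos: [0.4789, 0.0758, 0.1873]
eef_rot: [-2.217, -2.225, 0.002]
contact_force: [0.9, -0.4, -0.3]
grip_width: 0.0591
grip_force: 20.0
```

```bash
python3 - <<'E'
from h import *
o=get_obs();print(o['tool_pos'],o['eef_rot'])
C=cam('wrist');im=snap('wrist','w12.png');p=o['tool_pos'];Rm=R.from_rotvec(o['eef_rot']).as_matrix()
for a,b in((.051,.0295),(.051,-.0295),(-.051,-.0295),(-.051,.0295)): print(np.round(proj(C,p+[0,0,.034]+a*Rm[:,0]+b*Rm[:,1])))
print('bottom front',proj(C,p+[0,.051,-.038]),'pad4',proj(C,[.48,.0765,.0135]))
for k in ('tea_box_mid',):print(k,[(np.round(d['bbox']).tolist(),round(d['score'],2)) for d in search_frame('wrist',k)])
E
```

```text
[0.47887157 0.07581551 0.18732205] [-2.21719099e+00 -2.22519904e+00  1.81312089e-03]
[314. 173.]
[189. 173.]
[200. 348.]
[303. 348.]
bottom front (np.float64(251.93138069256736), np.float64(152.1783643973754)) pad4 (np.float64(252.68086836529073), np.float64(177.5909896082414))
tea_box_mid [([195.0, 154.0, 308.0, 342.0], 0.93)]
```

View pics/w12.png

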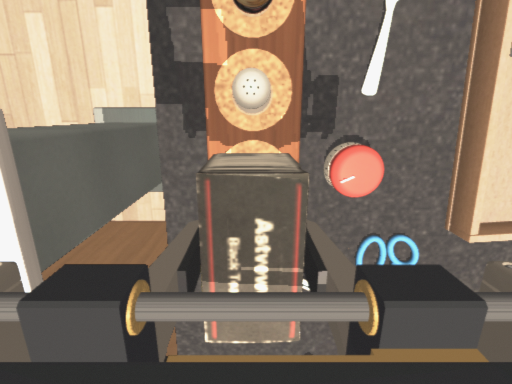

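Carton hangs level over pad 4, spanning (195–308, 154–342), within 2 mm of where I expected it. I'll lower it.

Call:
carry_out --moves '[{"travel": [0,0.1,3],"twist": [0,0,0]},{"travel": [0,0.1,6],"twist": [0,0,0]},{"travel": [0,0.1,9],"twist": [0,0,0]},{"travel": [0,0.1,11.5],"twist": [0,0,0]},{"travel": [0,0.1,12.6],"twist": [0,0,0]},{"travel": [0,0.1,13.2],"twist": [0,0,0]},{"travel": [0,0.1,13.5],"twist": [0,0,0]},{"travel": [0,0.1,13.6],"twist": [0,0,0]},{"travel": [0,0.1,13.65],"twist": [0,0,0]},{"travel": [0,0.1,13.65],"twist": [0,0,0]}]'

```text
clock: 27.9
tool_pos: [0.4811, 0.076, 0.0519]
eef_rot: [2.22, 2.222, 0.002]
contact_force: [0.1, 0.2, 0.1]
grip_width: 0.0594
grip_force: 20.0
```

Call:
carry_out --fingers 0.85 --moves '[{"travel": [0,0,0],"twist": [0,0,0]},{"travel": [0,0,0],"twist": [0,0,0]},{"travel": [0,0,0],"twist": [0,0,0]},{"travel": [0,0,0],"twist": [0,0,0]},{"travel": [0,0,0],"twist": [0,0,0]},{"travel": [0,0,0],"twist": [0,0,0]},{"travel": [0,0,-2],"twist": [0,0,0]},{"travel": [0,0,-5],"twist": [0,0,0]},{"travel": [0,0,-8],"twist": [0,0,0]},{"travel": [0,0,-11],"twist": [0,0,0]},{"travel": [0,0,-14],"twist": [0,0,0]},{"travel": [0,0,-17],"twist": [0,0,0]}]'

```text
clock: 28.9
tool_pos: [0.48, 0.076, 0.2226]
eef_rot: [-2.22, -2.223, 0.0]
contact_force: [0.2, -1.1, 0.1]
grip_width: 0.085
grip_force: 0.0
```

Call:
carry_out --moves '[{"travel": [-4,0,-3],"twist": [0,0,0]},{"travel": [-8,0,-5],"twist": [0,0,0]},{"travel": [-12,0,-5],"twist": [0,0,0]},{"travel": [-16,0,-5],"twist": [0,0,0]},{"travel": [-20,0,-5],"twist": [0,0,0]},{"travel": [-20,0,-5],"twist": [0,0,0]},{"travel": [-20,0,-5],"twist": [0,0,0]}]'

```text
clock: 29.48
tool_pos: [0.4803, -0.1261, 0.271]
eef_rot: [2.224, 2.218, -0.0]
contact_force: [0.7, 0.9, 0.4]
grip_width: 0.0849
grip_force: 0.0
```

```bash
python3 - <<'E'
from h import *
print(get_obs()['tool_pos'])
P=dict(pepper_mill_mid=(.478,.376,.152,.025),spice_a_mid=(.479,.276,.106,.0225),salt_shaker_mid=(.4795,.176,.09,.02),tea_box_mid=(.48,.0765,.072,0),sugar_tin_mid=0,kitchen_timer_mid=0)
for c in('top','scene','wrist'):
    snap(c,c+'f.png');C=cam(c)
    for k,q in P.items():
        e=''
        if q:
            x,y,h,r=q;dx,dy=(r,r) if r else (.0295,.051)
            a=np.array([proj(C,[x+sx*dx,y+sy*dy,.0135+z]) for sx in(-1,1) for sy in(-1,1) for z in(0,h)]);e=np.r_[a.min(0),a.max(0)].round()
        print(c,k,[(np.round(d['bbox']).tolist(),round(d['score'],2)) for d in search_frame(c,k)][:2],e)
E
```

```text
[ 0.48033972 -0.12605083  0.27100711]
top pepper_mill_mid [([122.0, 188.0, 149.0, 207.0], 0.84)] [115. 181. 149. 210.]
top spice_a_mid [([159.0, 185.0, 180.0, 212.0], 0.84)] [159. 185. 182. 208.]
top salt_shaker_mid [([395.0, 208.0, 409.0, 224.0], 0.64), ([198.0, 190.0, 218.0, 207.0], 0.6)] [198. 187. 216. 207.]
top tea_box_mid [([227.0, 183.0, 261.0, 208.0], 0.56), ([229.0, 145.0, 249.0, 166.0], 0.55)] [224. 184. 261. 210.]
top sugar_tin_mid [([121.0, 141.0, 151.0, 172.0], 0.88), ([120.0, 185.0, 149.0, 209.0], 0.53)] 
top kitchen_timer_mid [([227.0, 148.0, 247.0, 168.0], 0.77)] 
scene pepper_mill_mid [([150.0, 129.0, 170.0, 174.0], 0.87)] [140. 125. 170. 173.]
scene spice_a_mid [([171.0, 150.0, 191.0, 179.0], 0.63), ([173.0, 168.0, 202.0, 188.0], 0.43)] [169. 147. 193. 184.]
scene salt_shaker_mid [([354.0, 262.0, 375.0, 291.0], 0.91), ([324.0, 272.0, 344.0, 301.0], 0.72)] [197. 163. 217. 195.]
scene tea_box_mid [([217.0, 175.0, 254.0, 210.0], 0.63), ([166.0, 119.0, 193.0, 148.0], 0.54)] [214. 173. 253. 213.]
scene sugar_tin_mid [([165.0, 121.0, 192.0, 151.0], 0.88)] 
scene kitchen_timer_mid [([243.0, 162.0, 264.0, 184.0], 0.71)] 
wrist pepper_mill_mid [] [ 195. -848.  298. -272.]
wrist spice_a_mid [] [ 220. -364.  280. -153.]
wrist salt_shaker_mid [([172.0, 266.0, 191.0, 292.0], 0.81), ([205.0, 288.0, 223.0, 336.0], 0.75)] [ 229. -163.  273.  -52.]
wrist tea_box_mid [([228.0, 0.0, 278.0, 60.0], 0.79)] [223. -59. 279.  61.]
wrist sugar_tin_mid [] 
wrist kitchen_timer_mid [([316.0, 0.0, 371.0, 39.0], 0.69)]
```

```bash
python3 -c "
from workcell import *
print(close_job())"
```

```text
the job is handed in; nothing more can be done
None
```

I placed all four upright and released them at the pad centres: pepper mill on pad 1 by the sugar tin, then spice jar, salt shaker and tea carton on pad 4 by the timer. The tin and timer look unmoved, and I handed the job in at about 30 s; it returned no verdict.

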